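# Close the confectionery frame with its steel bar

### The job

Get the confectionery frame on the marble slab ready for pouring: lay the longer of the two loose steel bars flat on the slab, centred across the frame's open side and flush against the ends of both frame arms, and let go of it. Then swing the keeper round over the bar's end until it meets its stop, leaving the bar flush. Do not knock the wire rack that overhangs the slab, and leave the shorter bar and the other kitchen things where they are.

Things in the scene. Friction and masses are not known exactly. Their poses are not given: they have to be found in the camera images.
- bar: The longer loose bar: plain straight stainless steel, 220 long x 16 wide x 26 mm high, about 0.2 to 0.4 kg, lying on the table on a 16 mm wide face. Origin at the centre of its underside; x along its length, y across its width, z up. Either end may point away from the robot and either 26 mm side may face the frame.
- short_bar: The shorter loose bar, same steel and section (16 wide x 26 mm high) but only 140 mm long, lying roughly parallel to the longer one, 95 to 130 mm from it, on either side. Leave it. Origin at the centre of its underside, x along its length.
- frame: Fixed marble slab, 20 mm thick, carrying a fixed three-sided steel frame 26 mm high above the slab. Origin on the table plane, below the middle of the frame's open side. x runs along the open side (away from the robot, within 0.25 rad of world x), y points into the frame, z up. The slab covers x -160..160, y -85..175 mm. The side y < 0 is free.
- mouth (a point): Middle of the frame's open side, on the slab's top (20 mm above the table); axes as frame. In mm from here: the arms are 20 wide, centred on x -65 and +65, their flat ends at y 0 (the bar goes against them), running to y 130; 110 clear between them, cross bar at y 110..130. The laid bar fills x -110..110, y -16..0.
- keeper (a joint): Angle of the keeper, rad, about its vertical post; growing = counter-clockwise from above. At 0 it points along frame (-0.825, +0.565); at 2.17, its stop, along frame -y, square across the near end of the laid bar. Starts open, 0 to 0.5, clear of the bar's place. Stays where left (friction about 0.05 N m).
- pivot (a point): Keeper's turning axis, at frame x -95, y 30 mm, on the slab's top. Its post is 18 mm wide, 30 mm high, standing outside the near arm. The keeper is a flat steel arm on the post, 16 wide, 5 thick, underside 30 mm above the slab (4 mm above the laid bar), reaching 53 mm from the axis.
- keeper_knob (a point): Middle of the upright black round knob, 14 mm diameter, 34 mm high, standing on the keeper arm 45 mm from the axis; this point is 17 mm above the arm's top and 17 mm below the knob's top, 72 mm above the table. Push it from the side, or pinch it and carry it round; it may turn between the fingers.
- rack: Fixed wire rack standing behind the frame and overhanging it, a few jars on it. Axes as frame, origin within 6 mm of the frame's. Shelf: x -25..150, y -90..340 mm, underside 200 mm above the table; posts at x 190, y -78 and 328. It covers the middle and far half of the bar's place: no room for an upright gripper there, lean it back towards the robot.
- scraper: Bench scraper lying on the table, steel blade 110 x 75 mm with a wooden handle 120 x 24 x 20 mm. Bystander. Origin under the blade's centre.
- jar: Lidded jar, 60 mm diameter, 85 mm high. Bystander. Origin under its centre.
- vanilla: Amber bottle, 48 mm diameter, 130 mm high. Bystander. Origin under its centre.
- bowl: Small white dish, 56 mm diameter, 40 mm high, on the slab beyond the frame's far arm. Bystander. Origin under its centre.
- palette: Spatula about 240 mm long, lying on the table. Bystander.
- tub: Lidded tub, 130 x 100 x 87 mm. Bystander. Origin under its centre.

How it is judged (in metres and radians):
On the way, in this order (a step that is already met when the one before it is completed fails the run):
1. the long bar lies on the slab flush against both arm ends, let go, with the keeper still swung aside (y of bar in the frame of mouth between -0.0102 and -0.006 m and x of bar in the frame of mouth between -0.012 and 0.012 m and z of bar in the frame of mouth between -0.003 and 0.003 m and angle between the x axis of bar and the x axis of frame, either way round below 0.02 rad and angle between bar's own z axis and vertical below 0.05 rad and linear speed of bar below 0.01 m/s and contact force between the fingers and bar below 0.2 N and value of joint keeper below 1.2 rad), for 0.2 s.
2. the keeper is swung over the bar to its stop (value of joint keeper above 2 rad), for 0.2 s.
At the end, for the whole second after the job is handed in: The long bar lies flat on the slab at rest, let go, centred on the frame's open side within 12 mm, its side within about 2 mm of the arm ends and parallel to them within 0.02 rad; the keeper lies across the bar's near end, joint above 2.0 rad (stop at 2.17), at rest (y of bar in the frame of mouth between -0.0102 and -0.006 m and x of bar in the frame of mouth between -0.012 and 0.012 m and z of bar in the frame of mouth between -0.003 and 0.003 m and angle between the x axis of bar and the x axis of frame, either way round below 0.02 rad and angle between bar's own z axis and vertical below 0.05 rad and linear speed of bar below 0.01 m/s and contact force between the fingers and bar below 0.2 N and value of joint keeper between 2 and 2.3 rad and velocity of joint keeper between -0.05 and 0.05 rad/s); the robot touches nothing.
It fails at once if the wire rack is knocked (more than 3 N) (contact force between rack and anything else above 3 N).
It fails at once if the short bar is moved more than 30 mm (distance of short_bar from where it was at the start of the episode above 0.03 m).
It fails at once if another kitchen thing (scraper, jar, bottle, dish, spatula, tub) is moved more than 30 mm (distance of any of scraper, jar, vanilla, bowl, palette, tub from where it was at the start of the episode above 0.03 m).
It also fails if it takes over 72 s, if anything falls off the work surface, if the arm or the gripper's body presses on something with over 40 N, if the wrist force passes 120 N, or if a joint passes its speed limit or range.

### The arm

A 7-joint arm with a two-finger parallel gripper is mounted at the origin on the work surface. World frame = base frame: x ahead of the robot, y to its left, z up, the work surface at z = 0. Lengths are in mm, angles in rad, forces in N, time in s.
With the tool pointing down it reaches from about 425 to 1025 mm from the base axis. Payload 9.4 kg.
Tool frame: the origin (TCP) lies on the centre line of the jaws, within the pads' length; the fingertips stand 22 mm ahead of it and the grasp point (between the pads) lies 3 mm ahead of it; z points along the fingers, y is the line along which they close (so a half turn about z gives the same grasp; the last joint's range is limited). The gripper opens to 93 mm and grips with 3 to 60 N. Pads are 15 mm wide; open, the fingers measure 128 mm over their backs; the gripper's body (75 mm by 188 mm) begins 65 mm behind the grasp point.
Start: joints at [-1.288, 0.599, -0.003, 1.599, 0.002, 0.943, -0.08], TCP at [255.268, 678.574, 218.318] pointing down, gripper open.
Joint ranges: [-2.57, 2.57], [-0.35, 1.97], [-1.29, 1.29], [0.11, 2.56], [-1.05, 4.19], [0.11, 1.86], [-2.63, 2.63]. Speed limits (rad/s): [2.22, 2.22, 3.01, 3.01, 3.14, 3.14, 3.14].

### API

Orientations are given as a unit quaternion [w, x, y, z].
In Python, from plant import bot gives the robot as it stands.
- The arm moves only by the shell command python3 jog.py [OPENING], which reads ROWS from standard input. ROWS is a JSON list that holds a single list of rows (three levels of brackets), with 1 to 20 rows, each of 4 numbers: dx, dy, dz in mm, then a turn about the tool's z in rad; each row is the pose to reach, as a shift and turn from the pose commanded when the command began, along the tool's axes at that moment; what a row does not reach only later rows make up. A row lasts 1/8 s, in which the tool goes at most 62.5 mm and 0.188 rad, less where a joint would pass 70% of its speed; a pose out of reach is approached as far as the arm can. OPENING is the opening from 0.0 (shut) to 1.0 (fully open), set as the command begins (- or left out keeps the last). The fingers move at their own pace and stop on an object; the grip force is fixed at half the most. Time passes only in rows, so rows that do not move let the fingers close. It prints the time, the measured TCP pose, the force, the opening and the grip force at its end. Input that does not fit is refused with a message, and nothing moves.
- bot.state(): the state, without advancing time (a new reading comes with each control period).
- bot.read_camera(name): name is "scene" or "top"; returns the picture (384x512x3 uint8, red, green, blue); there is no depth.
- bot.get_calibration(name): a dict with "fx", "fy", "cx", "cy" (pixels), "camera_from_world" (4x4, takes a point from world to camera coordinates). Camera axes: x right, y down, z forward; pixel columns grow to the right and rows downward; lengths in mm; the calibration is good to about 2 mm. A picture is of the moment at which its call begins. get_calibration takes no time and is no camera call.
- bot.hand_in(): hands the job in; it is judged then, once.
The state is a dict: "time_s": time; "q": joint angles; "joint_velocities": joint speeds; "effort": joint torques, N m; "tool_pos": TCP position; "ee_rot": TCP orientation; "contact_force": force on the tool from outside, world axes, zero at the start; "moment": the same for the moment, N m; "finger_gap": opening from 0.0 (shut) to 1.0 (fully open); "grasp_force": force on a finger pad.
Only numpy, scipy, OpenCV 4.12 (cv2) and the standard library are available. Lean on these libraries where they do the work, as an engineer would, in place of code of your own. Each camera call takes 0.05 s, during which the arm holds its last target. There are 200 camera calls.

## Working session

There is one attempt and no reset: what is moved stays moved. The work goes in short steps, Python scripts to look and compute and a shell command to move; the robot and the scene stay as the last step left them, time stands still between calls to the robot, and variables do not carry over. Pictures are saved under pics/ and viewed, at most 10 in all, crops included, and the job is handed in when it is done.

```bash
ls; mkdir -p pics
python3 - <<'E'
from plant import bot
import cv2,numpy as np
print(bot.state())
for n in("scene","top"):
    im=bot.read_camera(n); cv2.imwrite(f"pics/{n}0.png",im[:,:,::-1])
    c=bot.get_calibration(n); print(n,c)
E
```

```text
jog.py
pics
plant.py
{'time_s': 0.0, 'q': array([-1.28770194,  0.60014465, -0.00253277,  1.60011538,  0.00177503,
        0.942881  , -0.07980389]), 'joint_velocities': array([ 4.00826473e-04,  3.75081091e-04, -1.34068058e-04,  1.32413535e-03,
       -1.10311304e-03, -1.04125029e-03, -6.78407699e-05]), 'effort': array([ 1.08663025e-03, -7.65070295e+01,  1.49733022e+00, -2.52373821e+01,
       -5.24767139e-02,  1.67277257e-02,  1.56994138e-04]), 'tool_pos': array([255.10691941, 678.12357228, 217.45117413]), 'ee_rot': array([-7.50352443e-05,  1.78912993e-01,  9.83864596e-01, -7.69423222e-04]), 'contact_force': array([0.42962385, 0.33927229, 0.48471189]), 'moment': array([-0.02858545,  0.03811123,  0.00902588]), 'grasp_force': 0.0, 'finger_gap': 0.9976740465617926}
scene {'fx': 455.151889551039, 'fy': 455.151889551039, 'cx': 254.86893114874977, 'cy': 192.82160302721297, 'camera_from_world': array([[ 7.51949882e-01,  6.59162535e-01,  8.72510174e-03,
        -4.62275484e+02],
       [ 6.29156538e-01, -7.13642933e-01, -3.08019180e-01,
        -3.56322906e+02],
       [-1.96808096e-01,  2.37104441e-01, -9.51340138e-01,
         1.57880453e+03],
       [ 0.00000000e+00,  0.00000000e+00,  0.00000000e+00,
         1.00000000e+00]])}
top {'fx': 412.7210730674407, 'fy': 412.7210730674407, 'cx': 253.49141007270532, 'cy': 192.545734300229, 'camera_from_world': array([[ 1.42593653e-02, -9.99870341e-01,  7.48148258e-03,
        -1.77626250e+01],
       [-9.90267387e-01, -1.51576136e-02, -1.38350097e-01,
         6.18681106e+02],
       [ 1.38445560e-01, -5.43588364e-03, -9.90355127e-01,
         1.15171208e+03],
       [ 0.00000000e+00,  0.00000000e+00,  0.00000000e+00,
         1.00000000e+00]])}
```

View pics/scene0.png

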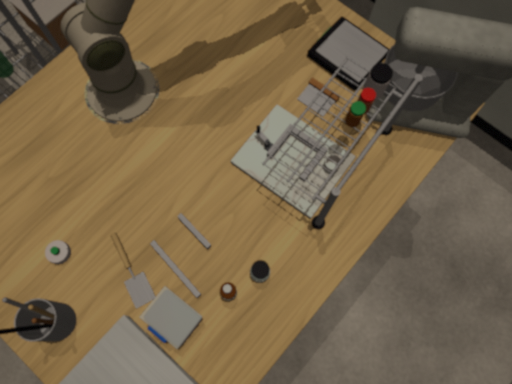

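View pics/top0.png

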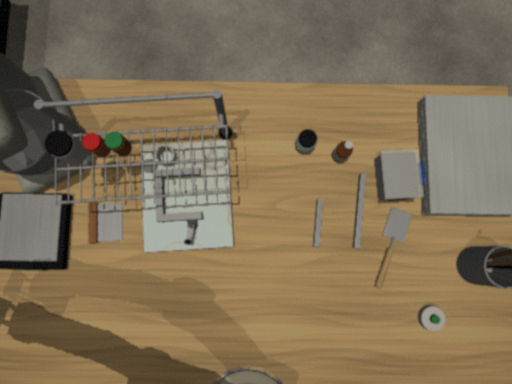

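The top view shows the frame on its white slab at about (187,195), open to the right, with the keeper knob near (191,225). The short bar is at (318,222) and the long bar at (360,210). The scene view shows the long bar from (153,243) to (199,297) and the short bar from (180,215) to (209,247). Next I'll enlarge the details.

Run:
```python
import cv2,numpy as np
t=cv2.imread("pics/top0.png");s=cv2.imread("pics/scene0.png")
def crop(im,x,y,w,h,k): return cv2.resize(im[y:y+h,x:x+w],None,fx=k,fy=k,interpolation=cv2.INTER_CUBIC)
a=crop(t,137,135,100,120,5)   #500x600
cv2.imwrite("pics/a.png",a)
b=crop(s,228,100,130,120,5)
cv2.imwrite("pics/b.png",b)
```

```text
(no output)
```

View pics/a.png

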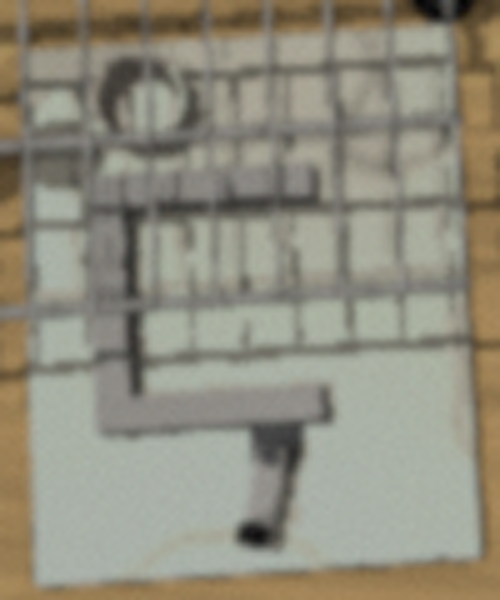

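View pics/b.png

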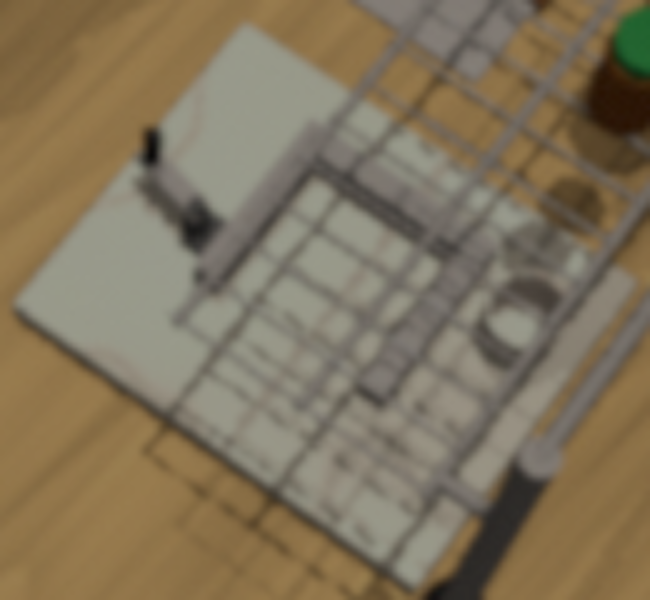

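The enlarged top crop shows the near arm's end edge at crop (328,388)–(330,420) and the far arm's end at (317,167)–(317,197). The keeper post is at (277,440) and the knob at (253,535). The slab corners are (22,43), (37,585), (480,555) and (455,25). In the scene crop the slab corners are (248,22), (15,308), (415,590) and (632,280), with the knob at (150,148). Now I'll triangulate.

```bash
cat > h.py <<'E'
import cv2,numpy as np
from plant import bot
C={n:bot.get_calibration(n) for n in("top","scene")}
def P(n):
    c=C[n];return np.array([[c["fx"],0,c["cx"]],[0,c["fy"],c["cy"]],[0,0,1]])@c["camera_from_world"][:3]
def ray(n,uv,z):
    M=P(n);H=np.c_[M[:,0],M[:,1],M[:,2]*z+M[:,3]];p=np.linalg.solve(H,[uv[0],uv[1],1]);return p[:2]/p[2]
def tri(t,s):
    X=cv2.triangulatePoints(P("top"),P("scene"),np.float64(t).T,np.float64(s).T);return (X[:3]/X[3]).T
def barmask(im,x,y,w,h):
    hsv=cv2.cvtColor(im[y:y+h,x:x+w],cv2.COLOR_RGB2HSV)
    m=((hsv[...,1]<70)&(hsv[...,2]>90)).astype(np.uint8)
    n,l,st,_=cv2.connectedComponentsWithStats(m);k=1+st[1:,4].argmax()
    ys,xs=np.nonzero(l==k);return cv2.minAreaRect(np.float32(np.c_[xs+x,ys+y]))
def ends(r):
    b=cv2.boxPoints(r);
    i=0 if np.linalg.norm(b[0]-b[1])<np.linalg.norm(b[1]-b[2]) else 1
    return (b[i]+b[(i+1)%4])/2,(b[(i+2)%4]+b[(i+3)%4])/2
E
python3 - <<'E'
from h import *
t=cv2.imread("pics/top0.png")[:,:,::-1].copy();s=cv2.imread("pics/scene0.png")[:,:,::-1].copy()
for nm,bt,bs in(("long",(350,168,18,86),(148,238,56,63)),("short",(310,192,16,60),(174,208,40,45))):
    et=sorted(ends(barmask(t,*bt)),key=lambda p:p[1]);es=sorted(ends(barmask(s,*bs)),key=lambda p:-p[0] if 0 else -p[1])
    # world +x: top image up, scene image right/down
    X=tri(et,es);print(nm,np.round(et,1).tolist(),np.round(es,1).tolist());print(X.round(1),np.linalg.norm(X[0]-X[1]).round(1))
    print(" top@26",[ray("top",p,26).round(1) for p in et])
ca=lambda p:(np.array(p,float)+.5)/5-.5+[137,135]
cb=lambda p:(np.array(p,float)+.5)/5-.5+[228,100]
T=[ca(p) for p in((22,43),(37,585),(480,555),(253,535))];S=[cb(p) for p in((632,280),(248,22),(15,308),(150,148))]
print("slab FL,NL,NR,knob\n",tri(T,S).round(1))
print("slab far right scene",ray("scene",cb((415,590)),20).round(1), [ray("top",p,20).round(1) for p in T[:3]],[ray("scene",p,20).round(1) for p in S[:3]])
A=[(328,388),(330,420),(317,167),(317,197)]
print("arm ends @46",[ray("top",ca(p),46).round(1) for p in A])
print("scene arm ends @46",[ray("scene",cb(p),46).round(1) for p in((195,266),(213,283),(360,388),(380,399))])
print("outer NL corner",ray("top",ca((103,433)),46).round(1),"post",ray("top",ca((277,440)),53).round(1))
E
```

```text
long [[362.79998779296875, 173.8000030517578], [356.5, 248.0]] [[198.5, 295.6000061035156], [151.5, 241.39999389648438]]
[[ 683.3 -332.    22.6]
 [ 464.3 -308.6   24.3]] 220.2
 top@26 [array([ 682.2, -331.6]), array([ 464. , -308.6])]
short [[319.6000061035156, 198.8000030517578], [315.79998779296875, 246.10000610351562]] [[208.5, 246.39999389648438], [178.5, 214.39999389648438]]
[[ 605.8 -204.1   22.3]
 [ 467.3 -191.9   23.9]] 139.0
 top@26 [array([ 605.7, -203. ]), array([ 467.8, -190.9])]
slab FL,NL,NR,knob
 [[759.5 322.4  40.1]
 [445.9 305.6  22. ]
 [465.9  49.7  14.7]
 [474.3 173.   72.8]]
slab far right scene [782.2  73.1] [array([766.2, 330.3]), array([445.1, 305. ]), array([465.9,  49.6])] [array([756.7, 329.8]), array([445.8, 307.5]), array([467.4,  48.2])]
arm ends @46 [array([559.3, 137.6]), array([541. , 135.9]), array([688.2, 148. ]), array([670.4, 147.5])]
scene arm ends @46 [array([542.4, 139.1]), array([558.7, 137.8]), array([674.9, 145. ]), array([689.1, 147.6])]
outer NL corner [531.7 265.1] post [528.7 164.7]
```

The heights agree with the text: bar top about 23–24 and slab about 20. The long bar's centre is (573.5,-320) with angle -0.105. The mouth is at about (616.5,143) with theta about 0.076, and the keeper is at about 0.38. Jog can't tilt the tool, so I'll stay upright and grip the bar off-centre on its near side, clear of the rack. First I move above the bar.

```bash
echo '[[[-341, -382, 0, 0], [-341, -382, 0, 0], [-341, -382, 0, 0], [-341, -382, 0, 0], [-341, -382, 0, 0], [-341, -382, 0, 0], [-341, -382, 0, 0], [-341, -382, 0, 0], [-616, -832, 0, -0.255], [-616, -832, 0, -0.255], [-616, -832, 0, -0.255], [-616, -832, 0, -0.255], [-616, -832, 0, -0.255], [-616, -832, 0, -0.255], [-616, -832, 0, -0.255], [-616, -832, 0, -0.255], [-616, -832, 0, -0.255], [-616, -832, 0, -0.255], [-616, -832, 0, -0.255], [-616, -832, 0, -0.255]]]' | python3 jog.py 0.5
cat >> h.py <<'E'
def toolmove(x,y,z,ang,ref=None):
    "rows needed to bring TCP to x,y,z with tool y axis at world angle ang(mod pi)"
    st=bot.state();w,a,b,c=st["ee_rot"]
    from scipy.spatial.transform import Rotation as R
    M=R.from_quat([a,b,c,w]).as_matrix();d=M.T@(np.array([x,y,z])-st["tool_pos"])
    cur=np.arctan2(M[1,1],M[0,1]);t=(ang-cur+np.pi/2)%np.pi-np.pi/2
    print("pos",st["tool_pos"].round(1),"yaw",cur.round(4),"move",d.round(1),"turn",round(-t,4),"F",st["contact_force"].round(1),"gap",round(st["finger_gap"]*93,1),"t",st["time_s"])
E
python3 -c "
from h import *
toolmove(538.7,-316.6,26,np.pi/2-.105)"
```

```text
time_s: 2.6
tool_pos: [539.0, -315.3, 218.3]
ee_rot: [-0.0, 0.051, 0.999, 0.0]
contact_force: [0.5, 0.4, -0.7]
finger_gap: 0.496
grasp_force: 0.0
pos [ 539.  -315.3  218.3] yaw 1.468 move [  0.2  -1.4 192.3] turn 0.0022 F [ 0.5  0.4 -0.7] gap 46.1 t 2.6
```

```bash
echo '[[[0, -1, 50, 0], [0, -1, 100, 0], [0, -1, 145, 0], [0, -1, 175, 0], [0, -1, 192, 0], [0, -1, 192, 0], [0, -1, 192, 0]]]' | python3 jog.py && echo '[[[0, 0, 0, 0], [0, 0, 0, 0], [0, 0, 0, 0], [0, 0, 0, 0], [0, 0, 0, 0], [0, 0, 0, 0]]]' | python3 jog.py 0.0 && echo '[[[0, 0, -20, 0], [0, 0, -50, 0], [0, 0, -100, 0], [0, 0, -100, 0]]]' | python3 jog.py
python3 - <<'E'
from h import *
toolmove(500,-100,126,np.pi/2+.076)
im=bot.read_camera("scene");cv2.imwrite("pics/c.png",cv2.resize(im[190:330,100:290,::-1],None,fx=4,fy=4,interpolation=2))
E
```

```text
time_s: 3.48
tool_pos: [539.5, -318.1, 27.6]
ee_rot: [0.001, 0.052, 0.999, -0.0]
contact_force: [-0.3, -0.5, 0.8]
finger_gap: 0.5
grasp_force: 0.0
time_s: 4.22
tool_pos: [538.8, -318.0, 26.3]
ee_rot: [-0.0, 0.052, 0.999, 0.0]
contact_force: [-0.6, 0.3, -0.3]
finger_gap: 0.005
grasp_force: 0.0
time_s: 4.72
tool_pos: [540.8, -319.3, 131.3]
ee_rot: [0.003, 0.053, 0.999, -0.002]
contact_force: [0.3, -0.1, -0.2]
finger_gap: 0.006
grasp_force: 0.0
pos [ 540.8 -319.3  131.3] yaw 1.4656 move [ 63.6 213.8   4.3] turn -0.1811 F [ 0.3 -0.1 -0.2] gap 0.5 t 4.725
```

View pics/c.png

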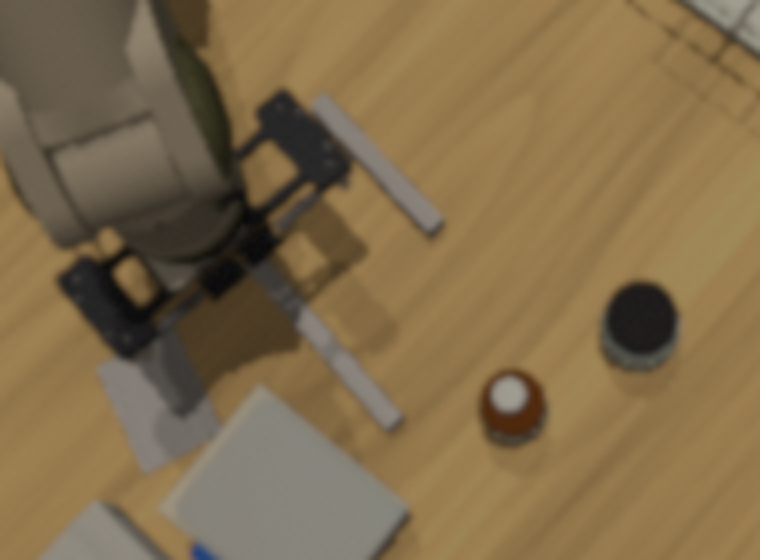

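The scene crop shows the jaws at about (240,260), raised and empty. The bar is still on the table, with its far end unchanged at crop (395,425). I'll back off and re-measure the bar.

```bash
echo '[[[60, 60, -20, 0], [60, 120, -20, 0], [60, 180, -20, 0], [60, 240, -20, 0], [60, 240, -20, 0]]]' | python3 jog.py 0.5
python3 - <<'E'
from h import *
t=bot.read_camera("top");s=bot.read_camera("scene")
et=sorted(ends(barmask(t,346,168,24,90)),key=lambda p:p[1]);es=sorted(ends(barmask(s,148,236,56,65)),key=lambda p:-p[1])
X=tri(et,es);print(np.round(et,1).tolist(),np.round(es,1).tolist());print(X.round(1),np.linalg.norm(X[0]-X[1]).round(1))
print(" top@26",[ray("top",p,26).round(1) for p in et]);toolmove(538.7,-316.6,26,np.pi/2-.105)
a=cv2.resize(t[150:270,290:420,::-1],None,fx=3,fy=3,interpolation=2);b=cv2.resize(s[190:310,110:240,::-1],None,fx=3,fy=3,interpolation=2)
cv2.imwrite("pics/d.png",np.hstack([a,b]))
E
```

```text
time_s: 5.4
tool_pos: [504.0, -68.3, 145.9]
ee_rot: [-0.001, 0.049, 0.999, 0.001]
contact_force: [-0.3, -0.6, 0.9]
finger_gap: 0.477
grasp_force: 0.0
[[362.6000061035156, 173.8000030517578], [356.29998779296875, 248.0]] [[198.39999389648438, 295.6000061035156], [151.60000610351562, 241.39999389648438]]
[[ 683.3 -331.9   21.3]
 [ 464.2 -308.2   23.4]] 220.4
 top@26 [array([ 682.3, -330.8]), array([ 464.1, -307.8])]
pos [504.  -71.6 146. ] yaw 1.4692 move [ -59.5 -240.2  119.9] turn 0.0034 F [ 0.3 -1.1  0.3] gap 46.1 t 5.5
```

View pics/d.png

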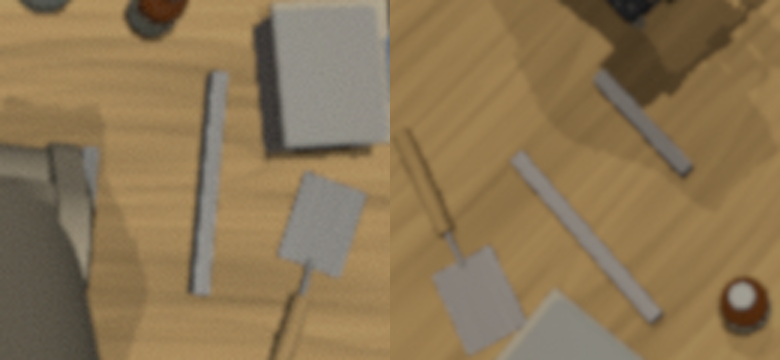

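The bar has not moved at all: top crop (218,72)–(200,293). I'll check whether the reported tool pose agrees with the picture, by projecting it into the lifted image.

```bash
python3 - <<'E'
from h import *
for z in(26,109,131,180,220):
    p=P("scene")@[540.8,-319.3,z,1];p=p[:2]/p[2];print(z,p.round(1),((p-[100,190])*4).round(0))
E
echo '[[[0, -60, 0, 0], [0, -120, 0, 0], [-60, -180, 0, 0], [-60, -237, 0, 0], [-60, -237, 50, 0], [-60, -237, 86, 0], [-60, -237, 86, 0], [-60, -237, 86, 0]]]' | python3 jog.py 0.0; for i in 1; do echo '[[[0, 0, 2, 0], [0, 0, 4, 0], [0, 0, 6, 0], [0, 0, 8, 0], [0, 0, 8, 0]]]' | python3 jog.py; done;  python3 -c "
from h import *
toolmove(538.7,-316.6,26,np.pi/2-.105)"
```

```text
time_s: 6.5
tool_pos: [538.8, -316.3, 61.2]
ee_rot: [0.0, 0.053, 0.999, -0.0]
contact_force: [0.7, -0.5, 1.1]
finger_gap: 0.004
grasp_force: 0.0
time_s: 7.12
tool_pos: [539.1, -314.9, 52.2]
ee_rot: [-0.0, 0.052, 0.999, 0.0]
contact_force: [-0.0, -0.4, -0.2]
finger_gap: 0.005
grasp_force: 0.0
pos [ 539.1 -314.9   52.2] yaw 1.4662 move [ 0.2 -1.7 26.2] turn 0.0004 F [-0.  -0.4 -0.2] gap 0.5 t 7.125
```

```bash
for i in 1; do echo '[[[0, 0, 2, 0], [0, 0, 4, 0], [0, 0, 6, 0], [0, 0, 6, 0]]]' | python3 jog.py; echo '[[[0, 0, 2, 0], [0, 0, 4, 0], [0, 0, 6, 0], [0, 0, 6, 0]]]' | python3 jog.py ; done
```

```text
time_s: 7.62
tool_pos: [539.0, -315.0, 46.1]
ee_rot: [-0.0, 0.052, 0.999, 0.0]
contact_force: [-0.3, -0.2, -0.7]
finger_gap: 0.003
grasp_force: 0.0
time_s: 8.12
tool_pos: [539.0, -315.0, 40.1]
ee_rot: [-0.0, 0.052, 0.999, 0.0]
contact_force: [0.1, 0.2, -0.5]
finger_gap: 0.003
grasp_force: 0.0
```

Run:
```python
from h import *
t=bot.read_camera("top");s=bot.read_camera("scene")
for n,o,k in(("top",(290,150),4),("scene",(110,190),4)):
  for z in(18,40,80):
    p=P(n)@[539,-315,z,1];p=p[:2]/p[2];print(n,z,((p-o)*3.5).round(0))
a=cv2.resize(t[150:280,290:400,::-1],None,fx=3.5,fy=3.5,interpolation=2);b=cv2.resize(s[190:320,110:225,::-1],None,fx=3.5,fy=3.5,interpolation=2)
cv2.imwrite("pics/e.png",np.hstack([a,b]));print(a.shape)
```

```text
top 18 [236. 253.]
top 40 [243. 251.]
top 80 [256. 248.]
scene 18 [202. 243.]
scene 40 [197. 239.]
scene 80 [189. 230.]
(455, 385, 3)
```

View pics/e.png

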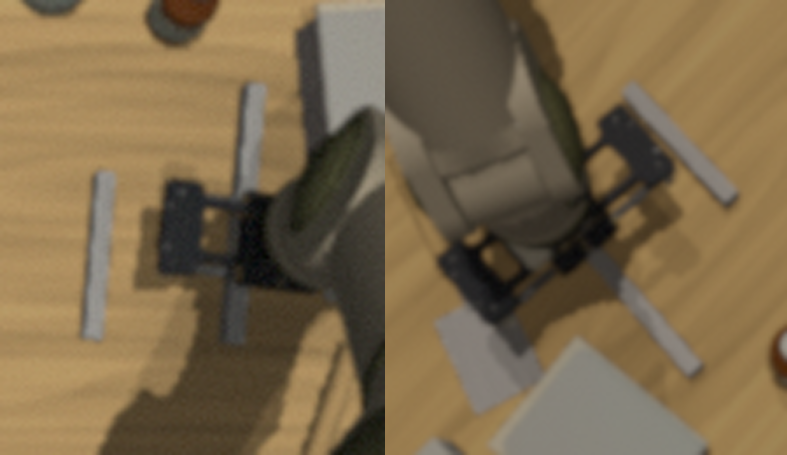

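The top half shows the gripper at about (243,240), directly over the long bar, and the scene half agrees at (198,243). Laterally it is on target, so the height must be off. I'll keep probing down.

```bash
echo '[[[0, 0, 2, 0], [0, 0, 4, 0], [0, 0, 6, 0], [0, 0, 6, 0]]]' | python3 jog.py; echo '[[[0, 0, 2, 0], [0, 0, 4, 0], [0, 0, 6, 0], [0, 0, 6, 0]]]' | python3 jog.py; echo '[[[0, 0, 1, 0], [0, 0, 2, 0], [0, 0, 3, 0], [0, 0, 3, 0]]]' | python3 jog.py
```

```text
time_s: 8.72
tool_pos: [539.0, -315.0, 34.1]
ee_rot: [-0.0, 0.052, 0.999, 0.0]
contact_force: [0.2, 0.1, 0.3]
finger_gap: 0.006
grasp_force: 0.0
time_s: 9.22
tool_pos: [539.0, -315.0, 28.1]
ee_rot: [-0.0, 0.052, 0.999, 0.0]
contact_force: [-0.2, -0.5, 0.2]
finger_gap: 0.005
grasp_force: 0.0
time_s: 9.72
tool_pos: [539.2, -315.0, 26.1]
ee_rot: [0.0, 0.052, 0.999, -0.0]
contact_force: [-2.3, 1.4, 8.5]
finger_gap: 0.004
grasp_force: 4.2
```

Contact with the bar top (26 mm) came at TCP z of about 26.5, so the fingertips are really level with the reported TCP rather than 22 mm ahead. I'll grasp about 20 mm lower.

```bash
echo '[[[0, -2, -5, 0], [0, -2, -10, 0], [0, -2, -10, 0], [0, -2, -10, 0]]]' | python3 jog.py 0.5; echo '[[[0, 0, 8, 0], [0, 0, 16, 0], [0, 0, 22, 0], [0, 0, 26, 0], [0, 0, 29, 0], [0, 0, 29, 0]]]' | python3 jog.py
```

```text
time_s: 10.22
tool_pos: [539.0, -317.0, 35.3]
ee_rot: [0.0, 0.052, 0.999, 0.0]
contact_force: [-0.6, 0.3, -0.1]
finger_gap: 0.389
grasp_force: 0.0
time_s: 10.98
tool_pos: [538.9, -317.0, 6.1]
ee_rot: [-0.0, 0.052, 0.999, 0.0]
contact_force: [0.1, -0.5, -0.6]
finger_gap: 0.499
grasp_force: 0.0
```

```bash
echo '[[[0, 0, 0, 0], [0, 0, 0, 0], [0, 0, 0, 0], [0, 0, 0, 0], [0, 0, 0, 0], [0, 0, 0, 0]]]' | python3 jog.py 0.0
```

```text
time_s: 11.72
tool_pos: [539.0, -317.0, 6.5]
ee_rot: [0.0, 0.052, 0.999, -0.0]
contact_force: [0.4, 0.5, 2.2]
finger_gap: 0.17
grasp_force: 30.0
```

Gripped: 15.8 mm gap at 30 N. Now I lift and carry it to the slab, in front of the frame.

```bash
echo '[[[0, 0, -15, 0], [0, 0, -45, 0], [0, 0, -90, 0], [0, 0, -104, 0], [0, 0, -104, 0]]]' | python3 jog.py; echo '[[[5, 40, 0, -0.02], [12, 90, 0, -0.04], [18, 140, 0, -0.06], [24, 190, 0, -0.08], [30, 240, 0, -0.1], [37, 290, 0, -0.13], [43, 340, 0, -0.15], [48, 380, 0, -0.17], [51, 400, 0, -0.18], [51, 405, 0, -0.18], [51, 405, 0, -0.18], [51, 405, 0, -0.18]]]' | python3 jog.py
python3 - <<'E'
from h import *
toolmove(530.2,91.3,30,np.pi/2+.076)
E
```

```text
time_s: 12.35
tool_pos: [539.1, -317.2, 111.2]
ee_rot: [0.001, 0.052, 0.999, -0.0]
contact_force: [-0.3, -0.3, -4.4]
finger_gap: 0.168
grasp_force: 30.0
time_s: 13.85
tool_pos: [530.4, 89.6, 110.0]
ee_rot: [-0.0, -0.037, 0.999, -0.0]
contact_force: [-0.6, 0.4, -2.8]
finger_gap: 0.168
grasp_force: 30.0
pos [530.4  89.6 110. ] yaw 1.6441 move [ 0.1  1.8 80. ] turn -0.0027 F [-0.6  0.4 -2.8] gap 15.7 t 13.85
```

```bash
echo '[[[0, 0, 30, 0], [0, 0, 55, 0], [0, 0, 68, 0], [0, 0, 76, 0], [0, 0, 80, 0], [0, 0, 80, 0]]]' | python3 jog.py; echo '[[[0, 0, 1, 0], [0, 0, 2, 0], [0, 0, 3, 0], [0, 0, 3, 0]]]' | python3 jog.py;echo '[[[0, 0, 0, 0], [0, 0, 0, 0], [0, 0, 0, 0], [0, 0, 0, 0]]]' | python3 jog.py 0.4; echo '[[[0, 0, -20, 0], [0, 0, -30, 0], [0, 0, -30, 0]]]' | python3 jog.py; echo '[[[30, 0, 0, 0], [50, 0, 0, 0], [50, 0, 0, 0], [50, 0, 0, 0]]]' | python3 jog.py
python3 - <<'E'
from h import *
toolmove(530.2,91.3,26.5,np.pi/2+.076)
t=bot.read_camera("top");s=bot.read_camera("scene")
a=cv2.resize(t[130:260,137:260,::-1],None,fx=3.1,fy=3.1,interpolation=2);b=cv2.resize(s[100:230,220:350,::-1],None,fx=3.1,fy=3.1,interpolation=2)
cv2.imwrite("pics/f.png",np.hstack([a,b]));cv2.imwrite("pics/t_f.png",t[:,:,::-1]);cv2.imwrite("pics/s_f.png",s[:,:,::-1]);print(a.shape,b.shape)
E
```

```text
time_s: 14.6
tool_pos: [530.7, 91.1, 30.6]
ee_rot: [0.0, -0.038, 0.999, 0.0]
contact_force: [0.5, -1.2, -2.7]
finger_gap: 0.169
grasp_force: 30.0
time_s: 15.1
tool_pos: [530.5, 91.1, 27.3]
ee_rot: [-0.0, -0.038, 0.999, -0.0]
contact_force: [0.3, -0.0, -3.1]
finger_gap: 0.168
grasp_force: 30.0
time_s: 15.6
tool_pos: [530.6, 91.1, 27.4]
ee_rot: [0.0, -0.038, 0.999, 0.0]
contact_force: [-0.1, -0.8, -0.2]
finger_gap: 0.398
grasp_force: 0.0
time_s: 15.98
tool_pos: [531.0, 91.2, 58.0]
ee_rot: [0.001, -0.038, 0.999, 0.0]
contact_force: [0.8, 0.0, 0.4]
finger_gap: 0.403
grasp_force: 0.0
time_s: 16.48
tool_pos: [481.9, 87.6, 57.2]
ee_rot: [0.001, -0.038, 0.999, 0.0]
contact_force: [-0.3, -1.0, -0.3]
finger_gap: 0.396
grasp_force: 0.0
pos [481.9  87.6  57.2] yaw 1.646 move [-48.5   0.1  30.8] turn -0.0008 F [-0.3 -1.  -0.3] gap 36.9 t 16.475
(403, 381, 3) (403, 403, 3)
```

View pics/f.png

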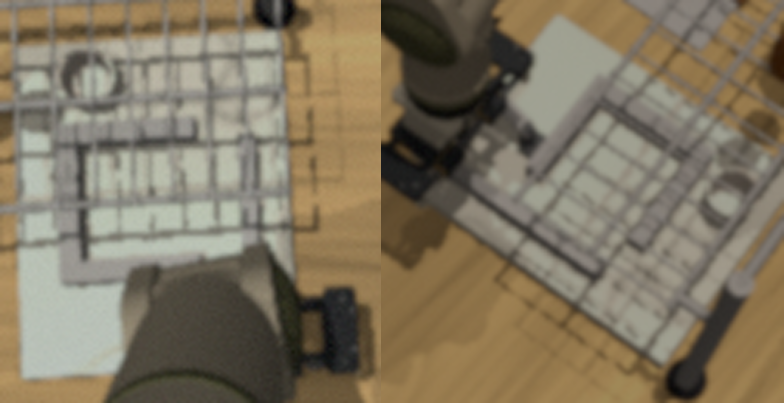

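The long bar is lying on the slab parallel to the mouth. In the top half its far end is at (248,135), and in the scene half at (219,268). The jaws are back over its near end. I'll regrip there and slide it.

```bash
echo '[[[0, 0, 15, 0], [0, 0, 25, 0], [0, 0, 30, 0], [0, 0, 30, 0]]]' | python3 jog.py; echo '[[[0, 0, 0, 0], [0, 0, 0, 0], [0, 0, 0, 0], [0, 0, 0, 0], [0, 0, 0, 0], [0, 0, 0, 0]]]' | python3 jog.py 0.0
python3 - <<'E'
from h import *
print("far end",[ray("scene",(u/3.1+220-.34,v/3.1+100-.34),46).round(1) for u,v in((219,268),)],ray("top",(248/3.1+137-.34,135/3.1+130-.34),46).round(1))
ex=np.array([.9971,.0759]);ey=np.array([-.0759,.9971]);M=np.array([616.5,143])
p=M-85*ex-30*ey;toolmove(p[0],p[1],27,np.pi/2+.076)
p=M-85*ex-8*ey;toolmove(p[0],p[1],27,np.pi/2+.076)
E
```

```text
time_s: 17.08
tool_pos: [480.4, 87.2, 26.7]
ee_rot: [-0.001, -0.038, 0.999, -0.0]
contact_force: [0.5, 1.4, 0.0]
finger_gap: 0.396
grasp_force: 0.0
time_s: 17.82
tool_pos: [480.9, 87.4, 27.6]
ee_rot: [0.0, -0.038, 0.999, 0.0]
contact_force: [-1.3, -0.2, 5.6]
finger_gap: 0.168
grasp_force: 30.0
far end [array([672. , 102.7])] [673.5  99.2]
pos [480.9  87.4  27.6] yaw 1.646 move [-54.4  15.2   0.6] turn -0.0008 F [-1.3 -0.2  5.6] gap 15.7 t 17.825
pos [480.9  87.4  27.6] yaw 1.646 move [-54.4  37.2   0.6] turn -0.0008 F [-1.3 -0.2  5.6] gap 15.7 t 17.825
```

```bash
echo '[[[-12, 3, -0.5, 0], [-28, 9, -0.5, 0], [-44, 14, -0.5, 0], [-51, 15, -0.5, 0], [-51, 15, -0.5, 0], [-51, 15, -0.5, 0]]]' | python3 jog.py; echo '[[[0, 3, 0, 0], [0, 6, 0, 0], [0, 9, 0, 0], [0, 12, 0, 0], [0, 15, 0, 0], [0, 17, 0, 0], [0, 17, 0, 0], [0, 17, 0, 0]]]' | python3 jog.py; echo '[[[0, 1, 0, 0], [0, 2, 0, 0], [0, 2, 0, 0]]]' | python3 jog.py
```

```text
time_s: 18.58
tool_pos: [530.4, 106.0, 27.8]
ee_rot: [0.0, -0.038, 0.999, -0.0]
contact_force: [0.5, 0.2, -1.9]
finger_gap: 0.172
grasp_force: 30.0
time_s: 19.58
tool_pos: [529.1, 123.1, 27.8]
ee_rot: [0.0, -0.038, 0.999, -0.0]
contact_force: [0.5, -0.6, -1.8]
finger_gap: 0.167
grasp_force: 30.0
time_s: 19.95
tool_pos: [529.0, 125.1, 27.8]
ee_rot: [0.0, -0.038, 0.999, -0.0]
contact_force: [-0.0, -1.2, -1.5]
finger_gap: 0.169
grasp_force: 30.0
```

```bash
echo '[[[0, 1, 0, 0], [0, 2, 0, 0], [0, 2, 0, 0]]]' | python3 jog.py|sed -n 2,4p; echo '[[[0, 0.5, 0, 0], [0, 1, 0, 0], [0, 1, 0, 0]]]' | python3 jog.py|sed -n 2,4p;echo '[[[0, 0.5, 0, 0], [0, 1, 0, 0], [0, 1, 0, 0]]]' | python3 jog.py|sed -n 2,4p
```

```text
tool_pos: [528.9, 127.2, 27.8]
ee_rot: [0.0, -0.038, 0.999, 0.0]
contact_force: [0.3, -0.3, -2.7]
tool_pos: [528.8, 128.1, 27.8]
ee_rot: [0.0, -0.038, 0.999, 0.0]
contact_force: [0.3, -1.2, -2.2]
tool_pos: [528.7, 129.1, 27.8]
ee_rot: [0.0, -0.038, 0.999, -0.0]
contact_force: [0.9, -0.3, -1.7]
```

```bash
for i in 1; do echo '[[[0, 0.5, 0, 0], [0, 1, 0, 0], [0, 1, 0, 0]]]' | python3 jog.py|sed -n 2,4p; echo '[[[0, 0.5, 0, 0], [0, 1, 0, 0], [0, 1, 0, 0]]]' | python3 jog.py|sed -n 2,4p;echo '[[[0, 0.5, 0, 0], [0, 1, 0, 0], [0, 1, 0, 0]]]' | python3 jog.py|sed -n 2,4p; done
```

```text
tool_pos: [528.7, 130.1, 27.9]
ee_rot: [0.0, -0.038, 0.999, 0.0]
contact_force: [-1.1, -0.2, -2.2]
tool_pos: [528.6, 130.6, 27.8]
ee_rot: [-0.0, -0.037, 0.999, -0.0]
contact_force: [0.4, -3.0, -0.7]
tool_pos: [528.6, 130.6, 27.8]
ee_rot: [-0.0, -0.037, 0.999, -0.001]
contact_force: [1.2, -6.8, -1.7]
```

```bash
python3 -c "
from plant import bot
for i in range(1): s=bot.state();print(s['contact_force'],s['moment'])"; echo '[[[0, 0.5, 0, 0], [0, 1, 0, 0], [0, 1, 0, 0]]]' | python3 jog.py|sed -n 2,4p; echo '[[[0, 0.5, 0, 0], [0, 1, 0, 0], [0, 1, 0, 0]]]' | python3 jog.py|sed -n 2,4p; python3 -c "
from h import *
s=bot.state();print(s['contact_force'],s['moment']); toolmove(500,100,100,np.pi/2+.076)
t=bot.read_camera('top');s=bot.read_camera('scene');cv2.imwrite('pics/t_g.png',t[:,:,::-1]);cv2.imwrite('pics/s_g.png',s[:,:,::-1])
a=cv2.resize(t[130:250,137:240,::-1],None,fx=3.8,fy=3.8,interpolation=2);b=cv2.resize(s[120:240,240:345,::-1],None,fx=3.8,fy=3.8,interpolation=2)
cv2.imwrite('pics/g.png',np.hstack([a,b]))"
```

```text
[ 1.17471948 -6.77802882 -1.67416538] [-1.56951841 -0.25625916 -0.10272371]
tool_pos: [528.5, 130.6, 27.8]
ee_rot: [-0.0, -0.036, 0.999, -0.001]
contact_force: [1.8, -11.0, -0.9]
tool_pos: [528.5, 130.7, 27.8]
ee_rot: [-0.0, -0.036, 0.999, -0.002]
contact_force: [1.3, -13.2, -0.9]
[  1.25048989 -13.20670302  -0.92206419] [-2.95113796 -0.46530956 -0.06568814]
pos [528.5 130.7  27.8] yaw 1.6429 move [ 30.7 -28.8 -72.1] turn -0.0039 F [  1.3 -13.2  -0.9] gap 15.9 t 22.95
```

View pics/g.png

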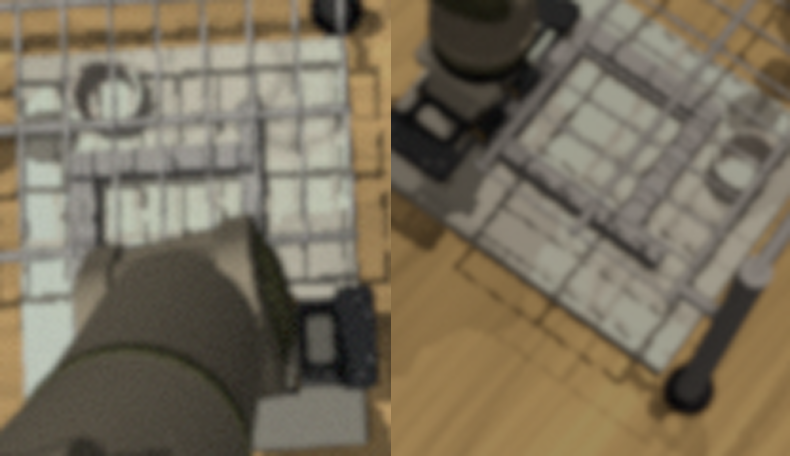

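The views show the bar lying across both arm ends, with its far end at top crop (250,105) and scene crop (660,260). The moment puts the contact at the near arm only. So I'll ease the push and turn counter-clockwise until the far arm makes contact.

```bash
cat > m.py <<'E'
from plant import bot
import numpy as np
s=bot.state();w,a,b,c=s["ee_rot"];print(s["tool_pos"].round(2),"F",s["contact_force"].round(1),"Mz",s["moment"][2].round(3),"yaw",round(np.pi/2-2*np.arctan2(a,b),4),"t",s["time_s"])
E
echo '[[[0, -1, 0, 0], [0, -2.5, 0, 0], [0, -2.5, 0, 0]]]' | python3 jog.py>/dev/null; python3 m.py; echo '[[[0, 0, 0, -0.005], [0, 0, 0, -0.01], [0, 0, 0, -0.01]]]' | python3 jog.py>/dev/null; python3 m.py; echo '[[[0, 0, 0, -0.005], [0, 0, 0, -0.01], [0, 0, 0, -0.01]]]' | python3 jog.py>/dev/null; python3 m.py
```

```text
[528.54 130.6   27.83] F [-0.2 -6.2 -2. ] Mz -0.162 yaw 1.645 t 23.425
[528.64 130.5   27.84] F [ 1.5 -7.  -1.6] Mz -0.249 yaw 1.6548 t 23.8
[528.65 130.43  27.83] F [ 1.8 -7.6 -1.2] Mz -0.366 yaw 1.6644 t 24.175
```

```bash
echo '[[[0, 0, 0, -0.005], [0, 0, 0, -0.01], [0, 0, 0, -0.01]]]' | python3 jog.py>/dev/null; python3 m.py;  python3 - <<'E'
from h import *
# bar far-end outline vs far arm end in scene: edges along lines
g=lambda u,v:(u/3.8+240-.37,v/3.8+120-.37)
for n,p in(("bar near -y edge",(500,205)),("bar far top end",(660,258))): print(n,ray("scene",g(p[0]-391,p[1]),46).round(1))
E
```

```text
[528.65 130.42  27.85] F [ 2.1 -6.1 -0.9] Mz -0.471 yaw 1.674 t 24.55
bar near -y edge [592.9  88.8]
bar far top end [722.3 140.9]
```

The moment rises linearly, so both arms are in contact. I'll release with a slight opening, back the jaws to the middle, then lift.

```bash
echo '[[[0, 0, 0, 0], [0, 0, 0, 0], [0, 0, 0, 0], [0, 0, 0, 0]]]' | python3 jog.py 0.22; python3 m.py; echo '[[[0, -0.5, 0, 0.01], [0, -1, 0, 0.02], [0, -1, 0, 0.02]]]' | python3 jog.py|tail -2; python3 m.py
```

```text
time_s: 25.05
tool_pos: [528.7, 132.0, 27.9]
ee_rot: [0.0, -0.053, 0.999, 0.0]
contact_force: [0.6, 0.4, 0.3]
finger_gap: 0.222
grasp_force: 0.0
[528.66 132.03  27.92] F [0.6 0.4 0.3] Mz -0.008 yaw 1.6766 t 25.05
finger_gap: 0.221
grasp_force: 0.0
[528.62 130.52  27.82] F [ 0.8 -0.5  0.2] Mz 0.037 yaw 1.6558 t 25.425
```

```bash
echo '[[[0, 0, -10, 0], [0, 0, -30, 0], [0, 0, -60, 0], [0, 0, -92, 0], [0, 0, -92, 0], [30, -60, -92, 0], [50, -120, -92, 0], [60, -180, -92, 0], [60, -230, -92, 0], [60, -230, -92, 0]]]' | python3 jog.py | head -2;python3 m.py
python3 - <<'E'
from h import *
t=bot.read_camera("top");s=bot.read_camera("scene")
cv2.imwrite('pics/t_h.png',t[:,:,::-1]);cv2.imwrite('pics/s_h.png',s[:,:,::-1])
a=cv2.resize(t[145:245,165:235,::-1],None,fx=5.5,fy=5.5,interpolation=2);b=cv2.resize(s[125:225,250:325,::-1],None,fx=5.5,fy=5.5,interpolation=2)
o=np.hstack([a,b]);print(o.shape,a.shape);cv2.imwrite('pics/h.png',o)
E
```

```text
time_s: 26.68
tool_pos: [487.8, -108.4, 119.6]
[ 487.78 -108.41  119.59] F [ 0.2  0.1 -0.4] Mz 0.028 yaw 1.6485 t 26.675
(550, 797, 3) (550, 385, 3)
```

View pics/h.png

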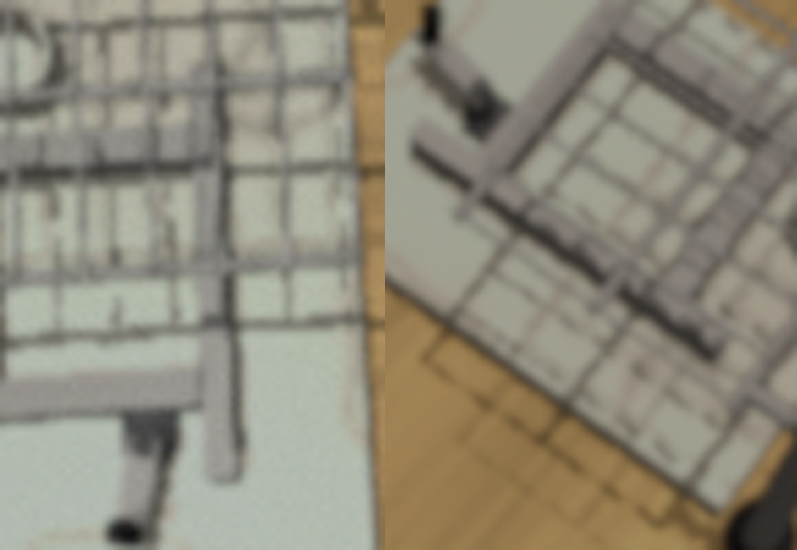

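Both views show the bar against both arm ends. In the top half the arms are centred at rows 148 and 392, and the bar runs from 68 to 478, so it is centred. The knob is at (125,530), keeper still open. Next is a numeric parallelism check: bar front edge against slab front edge.

Run:
```python
from h import *
from scipy.ndimage import map_coordinates,gaussian_filter
s=cv2.cvtColor(cv2.imread("pics/s_h.png"),cv2.COLOR_BGR2GRAY).astype(float)
sat=cv2.cvtColor(cv2.imread("pics/s_h.png"),cv2.COLOR_BGR2HSV)[...,1].astype(float)
def edge(img,n,p,q,sign,z,half=5):
    p,q=map(np.array,(p,q));d=(q-p)/np.linalg.norm(q-p);nn=np.array([-d[1],d[0]]);pts=[]
    r=np.arange(-half,half+.01,.25)
    for k in np.linspace(.03,.97,120):
        c=p+k*(q-p);v=map_coordinates(img,[c[1]+r*nn[1],c[0]+r*nn[0]],order=1)
        g=np.gradient(gaussian_filter(v,2))*sign;i=g.argmax();pts.append(c+r[i]*nn)
    pts=np.float32(pts)
    W=np.array([ray(n,u,z) for u in pts],np.float32);vx,vy,x0,y0=cv2.fitLine(W,cv2.DIST_HUBER,0,.01,.01).ravel()
    res=abs((W-[x0,y0])@[-vy,vx]);keep=res<2.0
    vx,vy,x0,y0=cv2.fitLine(W[keep],cv2.DIST_HUBER,0,.01,.01).ravel()
    print("angle",np.arctan2(vy*np.sign(vx),abs(vx)).round(4),"y at x=616:",round(float(y0+(616-x0)*vy/vx),2),"kept",keep.sum(),"std",res[keep].std().round(2))
f=lambda u,v:((u-385)/5.5+250-.4,v/5.5+125-.4)
print("bar top front edge");edge(s,"scene",f(413,148),f(715,352),-1,46)
edge(s,"scene",f(413,148),f(715,352),-1,46,3)
cb=lambda u,v:((u+.5)/5-.5+228,(v+.5)/5-.5+100)
print("slab front");edge(sat,"scene",cb(15,308),cb(415,590),1,20)
print("slab back edge");edge(sat,"scene",cb(248,22),cb(632,280),-1,20,4)
```

```text
bar top front edge
angle 0.0881 y at x=616: 130.12 kept 114 std 0.57
angle 0.0881 y at x=616: 130.12 kept 114 std 0.57
slab front
angle 0.0798 y at x=616: 56.6 kept 120 std 0.39
slab back edge
angle 0.0783 y at x=616: 320.97 kept 119 std 0.44
```

The frame angle is 0.079 and the bar's 0.088, inside the 0.02 tolerance. The bar is flush and centred. Now the keeper: I'll go to the knob at about (474,173), descend and pinch it.

```bash
echo '[[[0, 50, 0, 0], [0, 105, 0, 0], [-2, 160, 0, 0], [-4, 215, 0, 0], [-8, 265, 0, 0], [-8, 282, 0, 0], [-8, 282, 0, 0], [-8, 282, 0, 0]]]' | python3 jog.py 0.5 | head -2; echo '[[[0, 0, 20, 0], [0, 0, 40, 0], [0, 0, 52, 0], [0, 0, 57, 0], [0, 0, 57, 0]]]' | python3 jog.py|sed -n 2,4p; python3 m.py; echo '[[[0, 0, 0, 0], [0, 0, 0, 0], [0, 0, 0, 0], [0, 0, 0, 0], [0, 0, 0, 0], [0, 0, 0, 0]]]' | python3 jog.py 0.0; python3 m.py
```

```text
time_s: 27.78
tool_pos: [472.0, 176.7, 119.8]
tool_pos: [472.4, 177.4, 62.8]
ee_rot: [-0.0, -0.042, 0.999, -0.0]
contact_force: [-0.6, -0.8, -0.3]
[472.44 177.45  62.81] F [-0.6 -0.8 -0.3] Mz 0.026 yaw 1.6553 t 28.4
time_s: 29.15
tool_pos: [472.7, 177.9, 63.0]
ee_rot: [0.0, -0.043, 0.999, 0.0]
contact_force: [0.9, -1.4, 3.4]
finger_gap: 0.142
grasp_force: 30.0
[472.74 177.88  63.02] F [ 0.9 -1.4  3.4] Mz -0.041 yaw 1.6558 t 29.15
```

Run:
```python
import numpy as np
c=np.array([518,167.5]);k=np.array([473,177.6]);a0=np.arctan2(*(k-c)[::-1]);r=45.5;print(np.degrees(a0))
X=np.array([[-.9964,-.0849],[-.0849,.9964]])
for a in np.radians([168,180,192,204,216,228,240,252,264,274,278]): print(round(np.degrees(a)),(X@(c+r*np.array([np.cos(a),np.sin(a)])-X@k)).round(1))
```

```text
167.34991730365937
168 [-959.8  -41.5]
180 [-958.   -50.8]
192 [-958.2  -60.3]
204 [-960.4  -69.6]
216 [-964.4  -78.2]
228 [-970.2  -85.8]
240 [-977.4  -92. ]
252 [-985.7  -96.6]
264 [-994.8  -99.4]
274 [-1002.7  -100.2]
278 [-1005.9  -100.1]
```

```bash
echo '[[[1, -4.5, 0, 0], [1.8, -9.3, 0, 0], [1.8, -14, 0, 0], [1.6, -18.8, 0, 0], [0.6, -23.5, 0, 0], [-0.6, -28.1, 0, 0], [-2.4, -32.4, 0, 0], [-4.6, -36.7, 0, 0], [-4.6, -36.7, 0, 0], [-4.6, -36.7, 0, 0]]]' | python3 jog.py; python3 m.py
```

```text
time_s: 30.4
tool_pos: [478.7, 142.7, 63.0]
ee_rot: [-0.001, -0.044, 0.999, 0.0]
contact_force: [-2.8, 4.1, 8.2]
finger_gap: 0.142
grasp_force: 30.0
[478.7  142.7   62.96] F [-2.8  4.1  8.2] Mz 0.242 yaw 1.6583 t 30.4
```

```bash
echo '[[[-1.5, -3.5, 0, 0], [-4.3, -7.2, 0, 0], [-8, -11, 0, 0], [-11.7, -14.2, 0, 0], [-15.5, -17, 0, 0], [-19.8, -19, 0, 0], [-24, -20.8, 0, 0], [-28.7, -22.1, 0, 0], [-28.7, -22.1, 0, 0]]]' | python3 jog.py; python3 m.py; echo '[[[-5, -0.5, 0, 0], [-10, -1, 0, 0], [-10, -1, 0, 0], [-10, -1, 0, 0]]]' | python3 jog.py; python3 m.py
```

```text
time_s: 31.52
tool_pos: [509.3, 123.5, 63.0]
ee_rot: [-0.001, -0.044, 0.999, 0.001]
contact_force: [-3.0, 4.4, 8.1]
finger_gap: 0.144
grasp_force: 30.0
[509.28 123.52  63.02] F [-3.   4.4  8.1] Mz 0.246 yaw 1.6584 t 31.525
time_s: 32.02
tool_pos: [519.4, 122.7, 63.0]
ee_rot: [-0.001, -0.043, 0.999, 0.0]
contact_force: [-3.0, 1.9, 8.5]
finger_gap: 0.146
grasp_force: 30.0
[519.37 122.71  63.02] F [-3.   1.9  8.5] Mz 0.069 yaw 1.6573 t 32.025
```

```bash
echo '[[[-1, 0, 0, 0], [-2, 0, 0, 0], [-2, 0, 0, 0]]]' | python3 jog.py>/dev/null; python3 m.py; echo '[[[-1, 0, 0, 0], [-2, 0, 0, 0], [-2, 0, 0, 0]]]' | python3 jog.py>/dev/null; python3 m.py; echo '[[[-1, 0, 0, 0], [-2, 0, 0, 0], [-2, 0, 0, 0]]]' | python3 jog.py>/dev/null; python3 m.py
```

```text
[520.38 122.67  62.97] F [-5.8  1.6 11. ] Mz 0.183 yaw 1.6577 t 32.4
[522.51 122.77  62.98] F [-4.8  2.2 10.1] Mz 0.164 yaw 1.6575 t 32.775
[523.58 122.82  62.91] F [-6.9  1.6 12.7] Mz 0.327 yaw 1.6579 t 33.15
```

```bash
echo '[[[-1, 0, 0, 0], [-2, 0, 0, 0], [-2, 0, 0, 0]]]' | python3 jog.py>/dev/null; python3 m.py; echo '[[[-1, 0, 0, 0], [-2, 0, 0, 0], [-2, 0, 0, 0]]]' | python3 jog.py>/dev/null; python3 m.py; echo '[[[-1, 0, 0, 0], [-2, 0, 0, 0], [-2, 0, 0, 0]]]' | python3 jog.py>/dev/null; python3 m.py
```

```text
[524.47 122.89  62.83] F [-10.4   2.3  15.6] Mz -0.004 yaw 1.6574 t 33.525
[524.6  122.84  62.76] F [-15.6   2.4  18.7] Mz 0.061 yaw 1.6577 t 33.9
[524.71 122.8   62.68] F [-19.7   2.   22.6] Mz 0.009 yaw 1.6579 t 34.275
```

Stop reached: position fixed while the force rises. I'll ease off, release, lift and check.

```bash
echo '[[[2, 0, 0, 0], [4, 0, 0, 0], [4, 0, 0, 0]]]' | python3 jog.py>/dev/null; python3 m.py; echo '[[[0, 0, 0, 0], [0, 0, 0, 0], [0, 0, 0, 0], [0, 0, 0, 0]]]' | python3 jog.py 0.4|tail -2;python3 m.py; echo '[[[0, 0, -10, 0], [0, 0, -30, 0], [0, 0, -57, 0], [0, 0, -57, 0], [20, -60, -57, 0], [40, -120, -57, 0], [50, -180, -57, 0], [50, -230, -57, 0], [50, -230, -57, 0]]]' | python3 jog.py|head -2
python3 - <<'E'
from h import *
t=bot.read_camera("top");s=bot.read_camera("scene")
cv2.imwrite('pics/t_i.png',t[:,:,::-1]);cv2.imwrite('pics/s_i.png',s[:,:,::-1])
a=cv2.resize(t[145:245,165:235,::-1],None,fx=5.5,fy=5.5,interpolation=2);b=cv2.resize(s[125:225,250:325,::-1],None,fx=5.5,fy=5.5,interpolation=2)
cv2.imwrite('pics/i.png',np.hstack([a,b]))
E
```

```text
[524.46 122.86  62.86] F [-10.5   2.2  14.9] Mz 0.063 yaw 1.6573 t 34.65
finger_gap: 0.396
grasp_force: 0.0
[528.67 122.6   62.71] F [-0.8  0.5 -0.4] Mz 0.036 yaw 1.6559 t 35.15
time_s: 36.28
tool_pos: [497.8, -115.1, 119.5]
```

View pics/i.png

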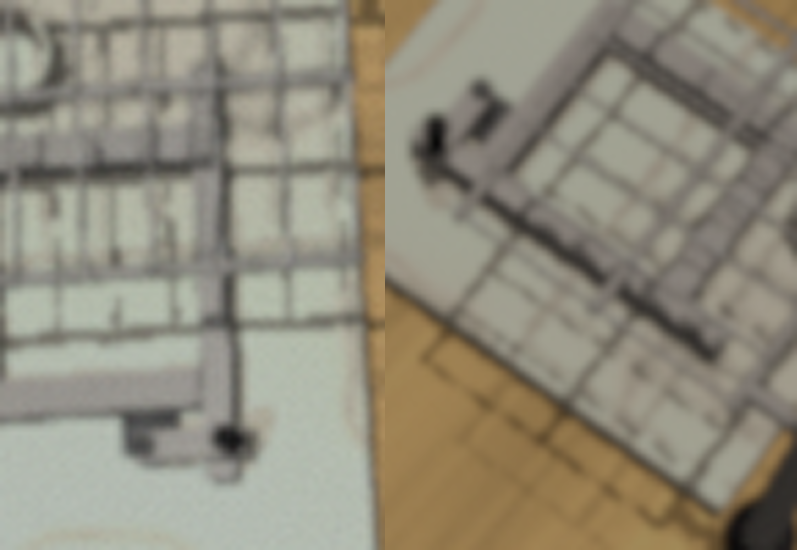

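The keeper lies square across the bar's near end, with its knob at top crop (232,438) and scene crop (432,138). The bar is unchanged and flush. Handing in.

```bash
python3 -c "
from plant import bot
print(bot.hand_in())"
```

```text
the job is handed in; nothing more can be done
None
```

The long bar is laid flush and centred across the frame's open side, the keeper is swung to its stop, and I handed the job in at about 36 s with no verdict returned; I viewed 11 pictures, one over the limit of 10.

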